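# Close and screw down the cover of a shutter control box

### The arm

A 6-joint arm with a two-finger parallel gripper is mounted at the origin on the work surface. World frame = base frame: x ahead of the robot, y to its left, z up, the work surface at z = 0. Lengths are in m, angles in degrees, forces in N, time in s.
With the tool pointing down it reaches from about 0.4 to 0.825 m from the base axis. Payload 7 kg.
Tool frame: the origin (TCP) lies between the finger pads; the fingertips stand 19 mm ahead of it and the grasp point (between the pads) is the TCP; z points along the fingers, y is the line along which they close (so a half turn about z gives the same grasp; the last joint's range is limited). The gripper opens to 88 mm and grips with 3 to 60 N. Pads are 19 mm wide; open, the fingers measure 130 mm over their backs; the gripper's body (78 mm by 193 mm) begins 47 mm behind the grasp point.
Start: joints at [-53.394, 20.546, 0.682, 0, -70.136, -16.507], TCP at [0.232, -0.634, 0.246] pointing down, gripper open.
Joint ranges: [-176.03, 176.03], [-82.01, 121.73], [-58.28, 71.71], [-173.87, 95.51], [-174.79, -0.11], [-173.66, 173.66]. Speed limits (degrees/s): [136.94, 136.94, 172.46, 180, 180, 180].

### API

Orientations are given as [roll, pitch, yaw] about the fixed x, y, z axes, in that order (R = Rz(yaw) Ry(pitch) Rx(roll)).
In Python, from plant import get_obs, snapshot, close_job, spot_in, spot_point gives the robot as it stands.
- The arm moves only by the tool play_rows, never from a script. Its argument "plan" is a list of rows, each a list of 6 numbers: the shift along the tool's x, y, z in cm, then the turn, a rotation vector about the tool's x, y, z in degrees. A call has 1 to 20 rows; each row shifts and turns the commanded pose from where the row before left it, along the tool's axes as they then stand; what a row does not reach is not made up. A row lasts 1/12 s, in which the tool goes at most 41.7 mm and 7.16 degrees, less where a joint would pass 70% of its speed; a pose out of reach is approached as far as the arm can. A call is refused whole if a number of a shift passes 4.17 or a number of a turn 7.16, either way. A call with a gripper value outside its range is refused whole. "grip" is the finger opening in cm, from 0 to 8.76, set as the call begins (left out, the last holds). The fingers move at their own pace and stop on an object; the grip force is fixed at half the most. Time passes only in rows, so rows that do not move let the fingers close. It gives the time, the measured TCP pose, the force, the opening and the grip force at its end, in the units of the state.
- get_obs(): the state, without advancing time (a new reading comes with each control period).
- snapshot(name): name is "side" or "top"; returns a dict with "frame" (384x512x3 uint8, red, green, blue), "fx", "fy", "cx", "cy" (pixels), "k1" (the pictures are not rectified: a ray, as slopes to the right and down, at radius r is drawn at 1 + k1 r^2 times it, then the intrinsics apply), "position" and "attitude" of the camera in the world. Camera axes: x right, y down, z forward; pixel columns grow to the right and rows downward; lengths in m; the calibration is good to about 2 mm. A picture is of the moment at which its call begins. There is no depth.
- close_job(): hands the job in; it is judged then, once.
Trained networks look in the newest picture that a camera, given by its name, has taken for a name from the list of things; names that differ only in an ending like _2 or _b are one class to them, and where a whole thing is asked for, a point or a joint stands for the part that bears it (a point fixed in the world has none). Each returns a list of dicts, best first, with "score" (0 to 1); they miss things now and then, are a little off and sometimes report something else, mostly with a low value. They report only what shows in the picture. A call takes as long as a camera call.
- spot_in(camera, thing): "position" ([x, y, z] in m, in world coordinates, good to about 4 mm: the middle of the surface that is visible of it).
- spot_point(camera, thing): "position" ([x, y, z] in m, in world coordinates, good to about 4 mm: a listed point, or the origin of a listed thing).
The state is a dict: "clock": time; "joint_pos": joint angles; "qvel": joint speeds; "tau": joint torques, N m; "tool_pos": TCP position; "orientation": TCP orientation; "force": force on the tool from outside, world axes, zero at the start; "moment": the same for the moment, N m; "opening": finger opening in m; "gripper_force": force on a finger pad.
Only numpy, scipy, OpenCV 4.12 (cv2) and the standard library are available. Lean on these libraries where they do the work, as an engineer would, in place of code of your own. Each camera call takes 0.05 s, during which the arm holds its last target. There are 200 camera calls.

### The job

The control box for the roller shutter is wired up: swing its cover fully shut, then use the wide flat-blade screwdriver from the bench rack to turn both captive cover screws clockwise until they are fully home against their stops. Put the screwdriver back upright in the rack when you are done, and leave the other tools and parts on the bench where they are.

Things in the scene. Friction and masses are not known exactly. Their poses are not given: they have to be found in the camera images.
- box: Fixed grey plastic control box lying on the bench, open side up, 200 (x) x 150 (y) x 50 mm high without its cover; origin at the centre of its underside, z up. Three cable glands stand 23 mm out of its +x end. The cover's hinge runs along its +y side at y = +75 mm, z = 50 mm.
- cover (a joint): Cover angle: 0 shut, grows as its free edge swings up and over towards the box's +y side; starts at 1.5 to 1.9 rad, stop at 2.0. Stiff hinge (0.28 N m): it stays where it is left, so it must be pushed all the way down (2 to 4 N near the free edge: on its outer face with shut fingers, from behind and then from above).
- cover_edge (a point): Middle of the cover's free edge, 150 mm from the hinge, 12.5 mm below the outer face. The cover is a shallow tray 200 x 150 x 25 mm, outer face 25 mm above the hinge line; shut, that face is 75 mm above the bench. Its axes, when shut, are those of the box: x along the hinge, y from free edge to hinge, z out of the outer face.
- well_a (a point): Centre of the mouth, in the cover's outer face, of the round well of screw A, 22 mm in diameter (too narrow for fingers), at the free-edge corner on the box's -x end: 82 mm from the middle, 132 mm from the hinge. Axes as the cover. In it turns the captive screw's head: a 19 mm steel disc with a straight slot right across it, 5 mm wide, 4 mm deep, flat-bottomed.
- well_b (a point): The same for screw B, at the free-edge corner on the +x end. In both wells the head's top face is 2 mm below the mouth when the screw is fully undone and sinks to 6 mm below when home. Clockwise from outside goes in, 2.5 mm per rad (1.6 rad in all). Friction 0.08 N m, it stays where left and cannot be pushed in without turning; torque climbs steeply at the stop.
- screw_a (a joint): How far screw A is screwed in, in m: 0 fully undone, 0.004 fully home at a hard stop (over 0.0036 counts as home). Starts between 0 and 0.00125. How the slot lies differs from screw to screw and is not measured: at 0 within 0.7 rad either way of the cover's x axis, at a value s turned s / 0.0025 rad further clockwise (half a turn more is the same slot). Look for it or feel for it with the blade.
- screw_b (a joint): The same for captive screw B in well_b.
- driver: Loose screwdriver with a black hexagonal handle and wide flat blade, 135 mm long, 110 g, hanging upright in the rack, tip 30 mm above the bench. Origin: middle of the blade's tip; z up the shank; x along the blade's width. Blade 13 (x) x 2 (y) x 14 mm; shank 8 mm thick; handle from 60 to 135 mm above the tip, hexagon 30 mm across flats, flats facing +y, -y and every 60 degrees.
- rack: Fixed bench rack of dark sheet steel: plate 200 (x) x 70 (y) x 5 mm, its top 90 mm above the bench, open in front and behind so that the blades show, end walls at x = +-98 mm. Three 21 mm holes in a row at x = -60, 0, +60 mm, y = 0; the drivers hang in them by the handle's underside, in any order. Origin at the centre of its foot, on the bench.
- cross_driver: Bystander in the rack: screwdriver with a round waisted black handle 29 mm thick, thin shank and pointed cross tip, 132 mm long; origin at its tip.
- narrow_driver: Bystander in the rack: small screwdriver with a round black handle 26 mm thick and a blade only 4.5 mm wide, 125 mm long; origin at its tip.
- end_cap: Bystander: grey octagonal shaft end cap 60 mm wide, 62 mm tall with its steel pin, near the box's -x end; origin under its centre.
- crown_ring: Bystander: black plastic drive ring 52 mm across, 18 mm high, lying beside the box's -y side; origin under its centre.
- wall_switch: Bystander: white shutter wall switch 80 x 80 x 38 mm; origin under its centre.
- tape_measure: Bystander: grey tape measure 34 x 66 x 62 mm, standing; origin under its centre.
- bearing_bracket: Bystander: steel angle bracket 100 x 35 x 53 mm with a bearing; origin under its centre.

How it is judged (in metres and radians):
On the way, in this order (a step that is already met when the one before it is completed fails the run):
1. the cover is swung fully shut (under 0.03 rad) (value of joint cover below 0.03 rad), for 0.2 s.
2. with the cover shut, both cover screws are turned fully home (over 3.6 of 4 mm) (value of joint cover below 0.03 rad and value of joint each of screw_a, screw_b above 0.0036 m), for 0.2 s.
At the end, for the whole second after the job is handed in: The cover is shut (under 0.03 rad), both screws are home (over 0.0036 m of 0.004), and the wide-blade driver hangs upright and at rest in any hole of the rack, its handle on the plate (tip 24 to 37 mm above the bench, within 12 mm of the row of holes, tilt under 0.12 rad) (all of step 2 and x of driver in the frame of rack between -0.075 and 0.075 m and y of driver in the frame of rack between -0.012 and 0.012 m and z of driver in the frame of rack between 0.024 and 0.037 m and angle between driver's own z axis and vertical below 0.12 rad and linear speed of driver below 0.02 m/s); the robot touches nothing.
It fails at once if the cross or narrow driver is pushed or carried more than 30 mm (distance of any of cross_driver, narrow_driver from where it was at the start of the episode above 0.03 m).
It fails at once if another part on the bench is pushed or carried more than 30 mm (distance of any of end_cap, crown_ring, wall_switch, tape_measure, bearing_bracket from where it was at the start of the episode above 0.03 m).
It also fails if it takes over 72 s, if anything falls off the work surface, if the arm or the gripper's body presses on something with over 40 N, if the wrist force passes 120 N, or if a joint passes its speed limit or range.

## Working session

There is one attempt and no reset: what is moved stays moved. The work goes in short steps, Python scripts to look and compute and a tool call to move; the robot and the scene stay as the last step left them, time stands still between calls to the robot, and variables do not carry over. Pictures are saved under pics/ and viewed, at most 10 in all, crops included, and the job is handed in when it is done.

Besides the shell and the picture viewer there is one more tool, called as name(argument=value, ...), one argument or row to a line, values as JSON. play_rows: Moves the arm, as the interface text tells. Its arguments: {"type":"object","properties":{"plan":{"type":"array","items":{"type":"array","items":{"type":"number"}}},"grip":{"type":"number"}},"required":["plan"]}

```bash
mkdir -p pics; ls; cat > h.py <<'E'
import numpy as np, cv2
from plant import *
np.set_printoptions(precision=4,suppress=True)
def save(n,f,crop=None,s=1):
    im=f['frame'][:,:,::-1]
    if crop: x0,y0,x1,y1=crop; im=im[y0:y1,x0:x1]
    cv2.imwrite('pics/'+n+'.png',cv2.resize(im,None,fx=s,fy=s,interpolation=cv2.INTER_CUBIC))
E
python3 - <<'E'
from h import *
o=get_obs(); print(o)
a=[]
for c in('top','side'):
    f=snapshot(c); a.append(f['frame']); print({k:v for k,v in f.items() if k!='frame'})
    for t in 'box cover_edge well_a well_b driver rack cross_driver narrow_driver end_cap crown_ring wall_switch tape_measure bearing_bracket'.split():
        print(c,t,[(np.round(d['position'],3),round(d['score'],2)) for d in spot_point(c,t)[:3]])
    save(c,f,None,1.5)
E
```

```text
pics
{'clock': 0.0, 'joint_pos': array([-53.3925,  20.5914,   0.6335,  -0.0202, -70.1346, -16.5075]), 'qvel': array([-0.0477,  0.0467,  0.0403,  0.0076, -0.0208, -0.0077]), 'tau': array([  0.0023, -58.2724,  29.3051,   6.9972,   0.0069,  -0.0001]), 'tool_pos': array([ 0.2318, -0.6335,  0.2446]), 'orientation': array([ 179.9059,   -0.008 , -159.9069]), 'force': array([-0.7411,  0.2235,  0.0209]), 'moment': array([ 0.0066, -0.0085, -0.0273]), 'gripper_force': 0.0, 'opening': 0.0877323124089814}
{'fx': 359.69021429016084, 'fy': 359.69021429016084, 'cx': 255.0671246531847, 'cy': 183.63303947886996, 'k1': 0.0013344826431291492, 'position': array([0.4906, 0.0444, 1.0252]), 'attitude': array([-175.558 ,    0.2681,  -88.7384])}
top box [(array([ 0.569,  0.084, -0.004]), 0.68)]
top cover_edge [(array([0.588, 0.197, 0.196]), 0.85)]
top well_a [(array([0.513, 0.218, 0.181]), 0.84), (array([0.674, 0.182, 0.178]), 0.83)]
top well_b [(array([0.513, 0.218, 0.181]), 0.84), (array([0.674, 0.182, 0.178]), 0.83)]
top driver []
top rack [(array([ 0.504, -0.278,  0.003]), 0.62)]
top cross_driver [(array(
[... 740 characters left out ...]
9]), 0.66), (array([0.674, 0.18 , 0.176]), 0.54)]
side well_a [(array([0.517, 0.22 , 0.176]), 0.95), (array([0.672, 0.184, 0.178]), 0.92)]
side well_b [(array([0.517, 0.22 , 0.176]), 0.95), (array([0.672, 0.184, 0.178]), 0.92)]
side driver [(array([ 0.564, -0.294,  0.03 ]), 0.79)]
side rack [(array([ 0.501, -0.277,  0.   ]), 0.8)]
side cross_driver [(array([0.673, 0.18 , 0.172]), 0.65)]
side narrow_driver []
side end_cap [(array([ 0.413,  0.13 , -0.002]), 0.81)]
side crown_ring [(array([ 0.526, -0.031, -0.   ]), 0.55)]
side wall_switch [(array([ 0.731, -0.27 , -0.004]), 0.91)]
side tape_measure [(array([0.371, 0.391, 0.001]), 0.84)]
side bearing_bracket [(array([0.625, 0.43 , 0.003]), 0.65)]
```

View pics/top.png

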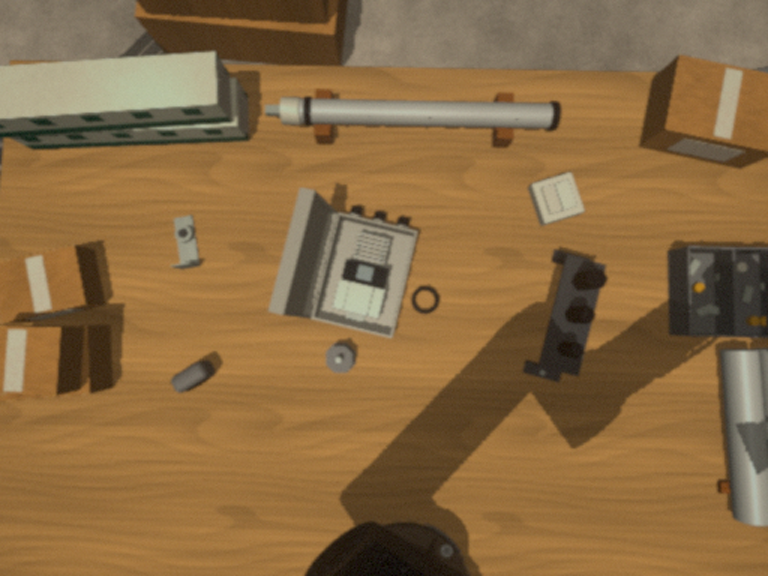

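View pics/side.png

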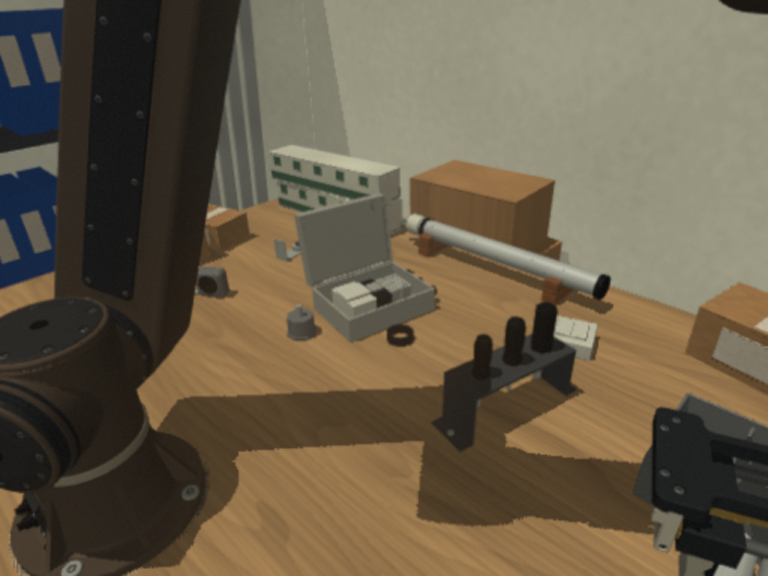

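The wide driver is in the far rack hole, at about (575,325) in the side picture and (590,277) in the top picture. The box, at (370,270) in the top picture, has its cover tipped open to the left and slightly past vertical. Box yaw is about -13° and the cover angle about 1.73 rad. Next I swing the tool behind the cover with the fingers shut.

play_rows(
  plan=[
    [0,0,-0.8,0,0,-7.15],
    [0,0,-0.8,0,0,-7.15],
    [0,0,-0.8,0,0,-7.15],
    [0,0,-0.8,0,0,-7.15],
    [0,0,-0.8,0,0,-7.15],
    [0,0,-0.8,0,0,-7.15],
    [0,0,-0.8,0,0,-7.15],
    [0,0,-0.8,0,0,-7.15],
    [-3.95,-0.7,0,0,0,0],
    [-3.95,-0.7,0,0,0,0],
    [-3.95,-0.7,0,0,0,0],
    [-3.95,-0.7,0,0,0,0],
    [-3.95,-0.7,0,0,0,0],
    [-3.95,-0.7,0,0,0,0],
    [-3.95,-0.7,0,0,0,0],
    [-3.95,-0.7,0,0,0,0],
    [-3.95,-0.7,0,0,0,0],
    [-3.95,-0.7,0,0,0,0],
    [-3.95,-0.7,0,0,0,0],
    [-3.95,-0.7,0,0,0,0],
  ],
  grip=0,
)

```text
clock: 3.07
tool_pos: [0.4183, -0.1881, 0.3101]
orientation: [-179.9, 0.0, -102.7]
force: [1.4, -0.7, 0.2]
opening: 0.0005
gripper_force: 0.0
```

play_rows(
  plan=[
    [-3.95,-0.7,0,0,0,0],
    [-3.95,-0.7,0,0,0,0],
    [-3.95,-0.7,0,0,0,0],
    [-3.95,-0.7,0,0,0,0],
    [-3.95,-0.7,0,0,0,0],
    [-3.95,-0.7,0,0,0,0],
    [-3.95,-0.7,0,0,0,0],
    [-3.95,-0.7,0,0,0,0],
    [-3.95,-0.7,0,0,0,0],
    [-3.95,-0.7,0,0,0,0],
    [-3.95,-0.7,0,0,0,0],
    [-3.95,-0.7,0,0,0,0],
  ],
)

```text
clock: 4.07
tool_pos: [0.6047, 0.256, 0.3097]
orientation: [-180.0, 0.0, -102.7]
force: [1.5, -0.5, 0.3]
opening: 0.0004
gripper_force: 0.0
```

```bash
python3 - <<'E'
from h import *
f=snapshot('side')
for t in 'driver','rack','cross_driver','narrow_driver': print(t,[(np.round(d['position'],3),round(d['score'],2)) for d in spot_point('side',t)[:3]])
save('rack1',f,(270,190,430,310),5)
o=get_obs(); print(o['clock'],o['tool_pos'],o['orientation'],o['force'])
E
```

```text
driver [(array([ 0.562, -0.292,  0.026]), 0.75)]
rack [(array([ 0.504, -0.277,  0.   ]), 0.96)]
cross_driver []
narrow_driver []
4.3167 [0.6041 0.2541 0.309 ] [ 179.9632   -0.0506 -102.6672] [-0.0184  0.6568  0.2999]
```

View pics/rack1.png

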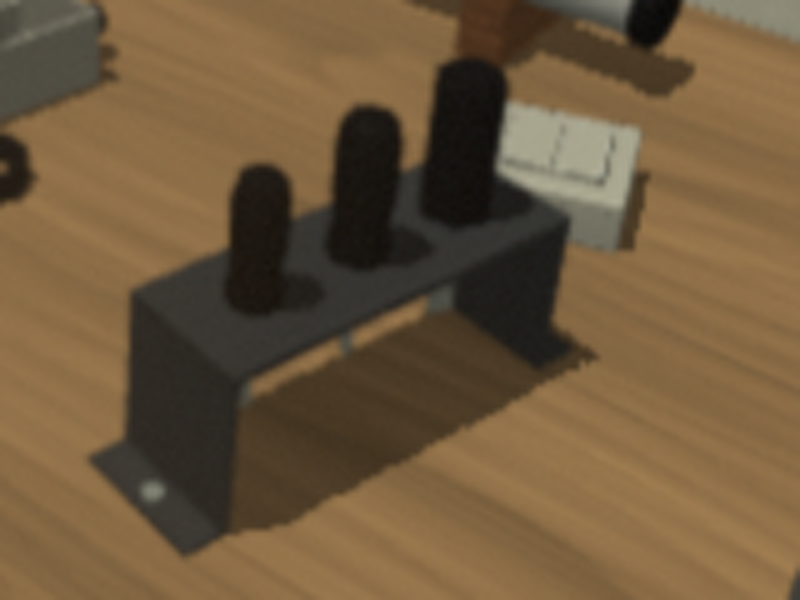

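play_rows(
  plan=[
    [0,0,2.95,0,0,0],
    [0,0,2.95,0,0,0],
    [0,0,2.95,0,0,0],
    [0,0,2.95,0,0,0],
    [2,0,-0.27,0,0,0],
    [2,0,-0.27,0,0,0],
    [2,0,-0.27,0,0,0],
    [1.15,0,-0.1,0,0,0],
    [1.15,0,-0.1,0,0,0],
    [1.15,0,0.05,0,0,0],
    [1.15,0,0.1,0,0,0],
    [1.12,0,0.25,0,0,0],
    [1.1,0,0.33,0,0,0],
    [1.05,0,0.43,0,0,0],
    [1.05,0,0.5,0,0,0],
    [0.95,0,0.62,0,0,0],
    [0.95,0,0.68,0,0,0],
    [0.83,0,0.78,0,0,0],
    [0.83,0,0.82,0,0,0],
  ],
)

```text
clock: 5.9
tool_pos: [0.5631, 0.0727, 0.1549]
orientation: [180.0, -0.0, -102.7]
force: [0.6, 1.0, 1.8]
opening: 0.0003
gripper_force: 0.4
```

```bash
python3 - <<'E'
from h import *
f=snapshot('top')
f['frame']=np.clip(255*(f['frame']/255.)**0.5,0,255).astype(np.uint8)
a=f['frame'][150:270,340:420]; g=snapshot('side')['frame'][100:260,180:320]
im=np.hstack([cv2.resize(a,(400,600),interpolation=cv2.INTER_CUBIC),cv2.resize(g,(400,457),interpolation=cv2.INTER_CUBIC)[:457] if 0 else cv2.copyMakeBorder(cv2.resize(g,(400,457)),0,143,0,0,cv2.BORDER_CONSTANT)])
cv2.imwrite('pics/mid.png',im[:,:,::-1])
for c in('top','side'):
  for t in('cover_edge','driver','rack'): print(c,t,[(np.round(d['position'],3),round(d['score'],2)) for d in spot_point(c,t)[:2]])
E
```

```text
top cover_edge [(array([0.557, 0.04 , 0.136]), 0.92)]
top driver [(array([ 0.559, -0.291,  0.035]), 0.75)]
top rack [(array([ 0.505, -0.278,  0.003]), 0.65)]
side cover_edge [(array([0.558, 0.036, 0.132]), 0.95)]
side driver [(array([ 0.56 , -0.29 ,  0.027]), 0.76)]
side rack [(array([ 0.501, -0.276,  0.   ]), 0.83), (array([0.414, 0.129, 0.003]), 0.49)]
```

View pics/mid.png

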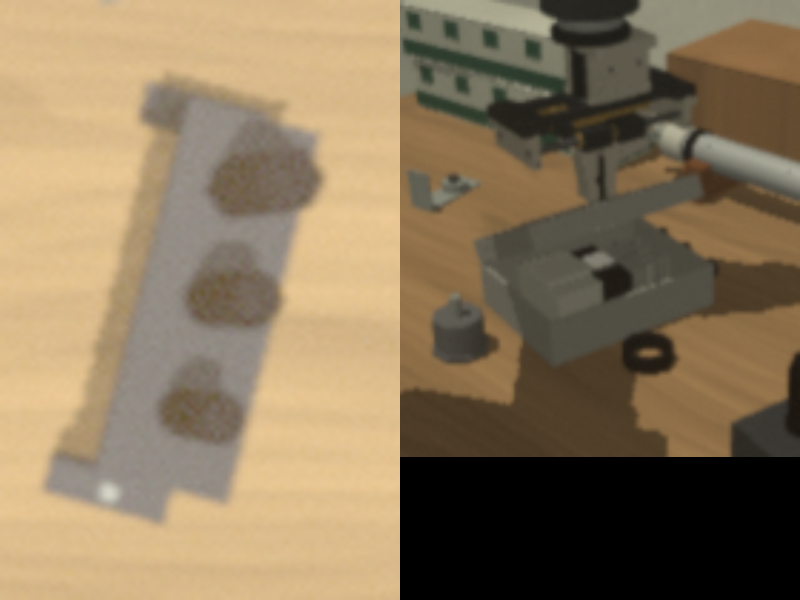

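play_rows(
  plan=[
    [0.67,0,0.93,0,0,0],
    [0.67,0,0.95,0,0,0],
    [0.5,0,1.03,0,0,0],
    [0.5,0,1.05,0,0,0],
    [0.3,0,1.1,0,0,0],
    [0.3,0,0.95,0,0,0],
    [0,0,0.2,0,0,0],
    [0,0,0.2,0,0,0],
    [0,0,0.2,0,0,0],
    [0,0,0,0,0,0],
    [0,0,0,0,0,0],
    [0,0,0,0,0,0],
  ],
)

```text
clock: 7.3
tool_pos: [0.5565, 0.0441, 0.0937]
orientation: [-180.0, -0.1, -102.6]
force: [-17.3, -0.0, 44.4]
opening: 0.0004
gripper_force: 22.7
```

```bash
python3 - <<'E'
from h import *
o=get_obs();print(o['force'],o['tool_pos'])
for c in('top','side'):
  snapshot(c)
  for t in('cover_edge','well_a'): print(c,t,[(np.round(d['position'],3),round(d['score'],2)) for d in spot_point(c,t)[:2]])
E
```

```text
[-17.3045  -0.0044  44.3936] [0.5565 0.0441 0.0937]
top cover_edge [(array([ 0.504, -0.275,  0.027]), 0.39)]
top well_a [(array([0.473, 0.045, 0.076]), 0.5)]
side cover_edge [(array([0.552, 0.014, 0.061]), 0.66)]
side well_a [(array([0.634, 0.008, 0.073]), 0.73), (array([0.476, 0.046, 0.074]), 0.63)]
```

play_rows(
  plan=[
    [0,0,-4,0,0,0],
    [0,0,-4,0,0,0],
    [0,0,-4,0,0,0],
    [0,0,-4,0,0,0],
    [3.94,0.77,0,0,0,0],
    [3.94,0.77,0,0,0,0],
    [3.94,0.77,0,0,0,0],
    [3.94,0.77,0,0,0,0],
    [3.94,0.77,0,0,0,0],
    [3.94,0.77,0,0,0,0],
    [3.94,0.77,0,0,0,0],
    [3.94,0.77,0,0,0,0],
    [3.94,0.77,0,0,0,0],
    [3.94,0.77,0,0,0,0],
    [3.94,0.77,0,0,0,0],
    [3.94,0.77,0,0,0,0],
    [3.94,0.77,0,0,0,0],
    [3.94,0.77,0,0,0,0],
  ],
  grip=0,
)

```text
clock: 9.1
tool_pos: [0.3291, -0.471, 0.249]
orientation: [180.0, 0.0, -102.7]
force: [1.5, 0.2, 0.5]
opening: 0.0005
gripper_force: 0.0
```

```bash
cat >> h.py <<'E'
from scipy.spatial.transform import Rotation as Ro
def proj(f,P):
    c=Ro.from_euler('xyz',f['attitude'],degrees=True).as_matrix().T@(np.asarray(P)-f['position'])
    u=c[:2]/c[2]; u=u*(1+f['k1']*(u@u)); return np.array([f['fx']*u[0]+f['cx'],f['fy']*u[1]+f['cy']])
def avg(c,n):
    fs=[snapshot(c) for _ in range(n)]; f=dict(fs[-1]); f['frame']=np.mean([x['frame'] for x in fs],0); return f
def patch(f,P,h,s,g=1.):
    u=proj(f,P); M=np.float32([[s,0,-s*(u[0]-h)],[0,s,-s*(u[1]-h)]])
    im=cv2.warpAffine(f['frame'].astype(np.float32),M,(int(2*h*s),int(2*h*s)),flags=cv2.INTER_CUBIC)
    lo,hi=np.percentile(im,1),np.percentile(im,99); return (255*np.clip((im-lo)/(hi-lo),0,1)**g).astype(np.uint8)
E
python3 - <<'E'
from h import *
T=avg('top',6); 
R={}
for c in('top',):
  for t in('well_a','driver','cover_edge'): print(c,t,[(np.round(d['position'],4),round(d['score'],2)) for d in spot_point(c,t)[:3]])
S=avg('side',6)
for t in('well_a','driver','cover_edge'): print('side',t,[(np.round(d['position'],4),round(d['score'],2)) for d in spot_point('side',t)[:3]])
np.save('T.npy',T['frame']);np.save('S.npy',S['frame'])
A=[.475,.045,.073];B=[.634,.009,.073];D=[.562,-.291,.04];H=[.562,-.291,.165]
row1=np.hstack([patch(T,A,10,13),patch(T,B,10,13),patch(T,H,15,260/30,.5)])
row2=np.hstack([patch(S,A,10,13),patch(S,B,10,13),patch(S,D,15,260/30)])
cv2.imwrite('pics/wells.png',np.vstack([row1,row2])[:,:,::-1])
print(proj(T,A),proj(T,B),get_obs()['tool_pos'])
E
```

```text
top well_a [(array([0.4723, 0.0447, 0.08  ]), 0.85), (array([0.6318, 0.0073, 0.0791]), 0.74)]
top driver [(array([ 0.5598, -0.2949,  0.0322]), 0.49)]
top cover_edge [(array([0.5476, 0.012 , 0.0627]), 0.75)]
side well_a [(array([0.4782, 0.0485, 0.0732]), 0.83), (array([0.6374, 0.0081, 0.0752]), 0.65)]
side driver []
side cover_edge [(array([0.5535, 0.0136, 0.065 ]), 0.66), (array([ 0.504 , -0.2731,  0.0016]), 0.59)]
[256.3891 217.5085] [271.1658 158.0065] [ 0.3308 -0.4693  0.25  ]
```

View pics/wells.png

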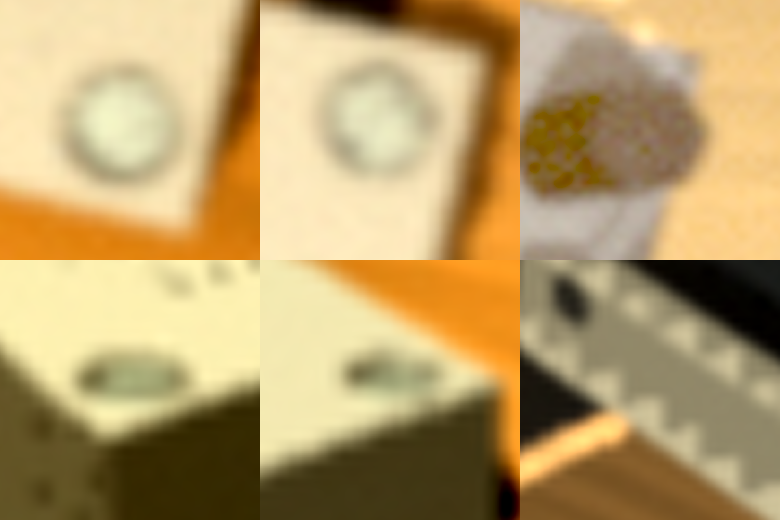

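```bash
cat > z.py <<'E'
from h import *
T=snapshot('top'); T['frame']=np.load('T.npy'); S=snapshot('side'); S['frame']=np.load('S.npy')
def pz(f,u,h,s,m,g=1):
    M=np.float32([[s,0,-s*(u[0]-h)],[0,s,-s*(u[1]-h)]])
    im=cv2.warpAffine(f['frame'].astype(np.float32).mean(2),M,(int(2*h*s),)*2,flags=cv2.INTER_CUBIC)
    y,x=np.mgrid[:im.shape[0],:im.shape[0]]/s-h; q=im[(x**2+y**2)<m*m]; lo,hi=q.min(),q.max()
    return (255*np.clip((im-lo)/(hi-lo),0,1)**g).astype(np.uint8)
uA=proj(T,[.475,.045,.073])+[-.6,-.46]; uB=proj(T,[.634,.009,.073])+[-.77,-.92]
sA=proj(S,[.475,.045,.073])+[0,-.9]; sB=proj(S,[.634,.009,.073])+[0,-1.3]
H=proj(T,[.562,-.291,.165]); print(uA,uB,H)
r1=np.hstack([pz(T,uA,5,26,3),pz(T,uB,5,26,3),pz(T,H,12,260/24,8,.6)])
r2=np.hstack([pz(S,sA,5,26,2),pz(S,sB,5,26,2),np.zeros((260,260),np.uint8)])
cv2.imwrite('pics/z.png',np.vstack([r1,r2]))
E
python3 z.py
```

```text
[255.7891 217.0485] [270.3958 157.0865] [397.5004 184.764 ]
```

View pics/z.png

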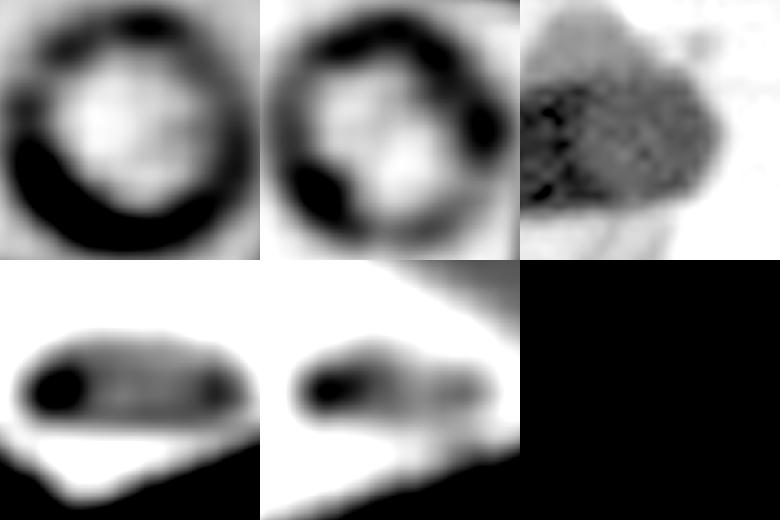

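play_rows(
  plan=[
    [-2.79,-2.32,0,0,0,0],
    [-2.79,-2.32,0,0,0,0],
    [-2.79,-2.32,0,0,0,0],
    [-2.79,-2.32,0,0,0,0],
    [-2.79,-2.32,0,0,0,0],
    [-2.79,-2.32,0,0,0,0],
    [-2.79,-2.32,0,0,0,0],
    [-2.79,-2.32,0,0,0,0],
    [0,0,0,0,0,-6.6],
    [0,0,0,0,0,-6.6],
    [0,0,0,0,0,-6.6],
    [0,0,0,0,0,-6.6],
    [0,0,0,0,0,-6.6],
    [0,0,0,0,0,-6.6],
    [0,0,0,0,0,-6.6],
    [0,0,0,0,0,-6.6],
    [0,0,0,0,0,-6.6],
    [0,0,0,0,0,-6.6],
    [0,0,0,0,0,-6.6],
  ],
  grip=6,
)

```text
clock: 11.68
tool_pos: [0.5608, -0.2925, 0.2499]
orientation: [180.0, 0.0, -29.8]
force: [-0.4, -1.0, -0.2]
opening: 0.0606
gripper_force: 0.0
```

```bash
python3 - <<'E'
from h import *
S=avg('side',3)
o=get_obs(); print(o['tool_pos'],o['orientation'],o['joint_pos'],o['force'])
print([(np.round(d['position'],4),round(d['score'],2)) for d in spot_point('side','driver')[:3]])
P=np.array([.561,-.292,.04]); u=proj(S,P); print(u, [proj(S,P+.0065*np.array([np.cos(a),np.sin(a),0]))-u for a in np.radians([-30,-90,30])])
a=patch(S,P,14,20); cv2.imwrite('pics/blade.png',a[:,:,::-1])
E
```

```text
[ 0.5608 -0.2925  0.2498] [179.9947   0.0136 -30.2753] [ -9.8919  16.4448  -4.6575   0.0003 -68.9123  69.6165] [-0.1846  0.36    0.1103]
[(array([ 0.5605, -0.2905,  0.0301]), 0.57)]
[356.6588 248.1833] [array([ 2.4228, -0.532 ]), array([2.4309, 1.1572]), array([ 0.0075, -1.674 ])]
```

View pics/blade.png

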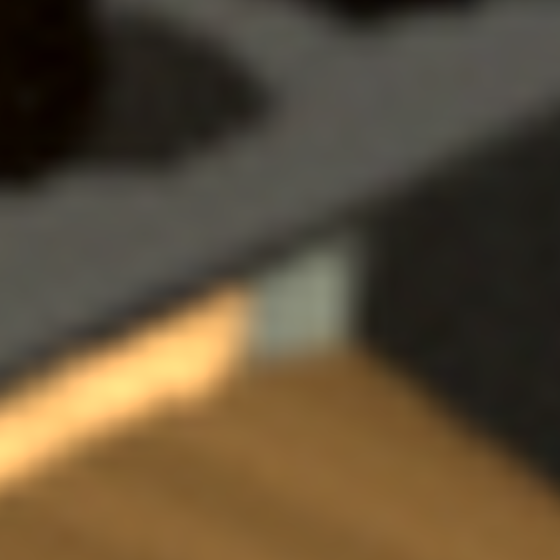

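play_rows(
  plan=[
    [0,0,0,0,0,4],
    [0.15,0,0,0,0,4],
    [0,0,2.9,0,0,0],
    [0,0,2.9,0,0,0],
    [0,0,2.9,0,0,0],
    [0,0,2.8,0,0,0],
  ],
)

```text
clock: 12.38
tool_pos: [0.562, -0.2933, 0.1339]
orientation: [-180.0, -0.0, -38.3]
force: [-0.3, 0.5, 0.3]
opening: 0.0601
gripper_force: 0.0
```

play_rows(
  plan=[
    [0,0,0,0,0,0],
    [0,0,0,0,0,0],
    [0,0,0,0,0,0],
    [0,0,0,0,0,0],
    [0,0,0,0,0,0],
    [0,0,0,0,0,0],
  ],
  grip=0,
)

```text
clock: 12.88
tool_pos: [0.5632, -0.2937, 0.1371]
orientation: [-179.9, -0.2, -38.1]
force: [-0.4, -0.0, 5.5]
opening: 0.0315
gripper_force: 30.0
```

play_rows(
  plan=[
    [0,0,-2,0,0,0],
    [0,0,-2,0,0,0],
    [0,0,-3,0,0,0],
    [0,0,-3,0,0,0],
    [0,0,-3,0,0,0],
    [-1.29,-2.85,0,0,0,0],
    [-1.29,-2.85,0,0,0,0],
    [-1.29,-2.85,0,0,0,0],
    [-1.29,-2.85,0,0,0,0],
    [-1.29,-2.85,0,0,0,0],
    [-1.29,-2.85,0,0,0,0],
    [-1.29,-2.85,0,0,0,0],
    [-1.29,-2.85,0,0,0,0],
    [-1.29,-2.85,0,0,0,0],
    [-1.29,-2.85,0,0,0,0],
    [0,0,0,0,0,0],
  ],
)

```text
clock: 14.22
tool_pos: [0.6374, 0.0152, 0.2651]
orientation: [-179.9, -0.0, -37.9]
force: [-0.9, -1.1, -1.4]
opening: 0.0318
gripper_force: 30.0
```

```bash
python3 - <<'E'
from h import *
S=avg('side',4); o=get_obs(); print(o['clock'],o['tool_pos'],o['orientation'],o['opening'],o['force'])
for c in ['side']: print([(np.round(d['position'],4),round(d['score'],2)) for d in spot_point(c,'driver')[:3]])
p=o['tool_pos']; P=p+[0,0,-.095]; u=proj(S,P); print(P,u)
a=patch(S,P,20,20); cv2.imwrite('pics/held.png',cv2.resize(a,(600,600))[:,:,::-1])
T0=p+[0,0,-.105]; print(proj(S,T0),[proj(S,T0+.0065*np.array([np.cos(q),np.sin(q),0]))-proj(S,T0) for q in np.radians([-38,-98,22])])
E
```

```text
14.4167 [0.6362 0.0104 0.2652] [-179.9927   -0.0018  -38.1028] 0.03198414338664346 [ 0.5588 -0.3757 -0.4689]
[(array([0.6334, 0.0146, 0.1575]), 0.62), (array([0.3732, 0.3934, 0.0015]), 0.43)]
[0.6362 0.0104 0.1702] [281.2646 154.9332]
[281.2315 158.1383] [array([ 2.22  , -0.1789]), array([1.5089, 0.7032]), array([ 0.7158, -0.8745])]
```

View pics/held.png

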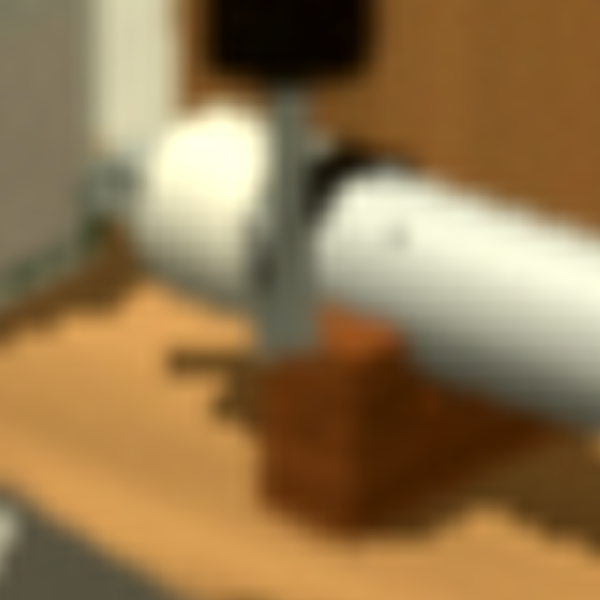

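```bash
cat >> h.py <<'E'
def back(f,u,z):
    from scipy.optimize import least_squares
    return least_squares(lambda q:proj(f,[q[0],q[1],z])-u,[.55,0.]).x
E
python3 - <<'E'
from h import *
S=snapshot('side');T=snapshot('top')
A=[.475,.045,.073];B=[.634,.009,.073]
print('side A,B',back(S,proj(S,A)+[0,-.9],.075),back(S,proj(S,B)+[.1,-1.4],.075))
print('top A,B',back(T,[255.8,217.05],.075),back(T,[270.4,157.09],.075))
print('tip',back(S,[280.4,158.4],.1602))
E
```

```text
side A,B [0.4761 0.046 ] [0.6381 0.0121]
top A,B [0.4762 0.0466] [0.6361 0.0112]
tip [0.6333 0.011 ]
```

play_rows(
  plan=[
    [0.16,-0.17,0,0,0,-5.3],
    [0,0,0,0,0,-5.3],
    [0,0,0,0,0,-5.4],
    [0,0,2.6,0,0,0],
    [0,0,2.6,0,0,0],
    [0,0,1.9,0,0,0],
    [0,0,0.5,0,0,0],
    [0,0,0.3,0,0,0],
    [0,0,0.2,0,0,0],
    [0,0,0.1,0,0,0],
    [0,0,0,0,0,0],
    [0,0,0,0,0,0],
  ],
)

```text
clock: 15.57
tool_pos: [0.6393, 0.011, 0.1841]
orientation: [-179.9, -0.1, -22.1]
force: [0.5, -0.5, -0.9]
opening: 0.0319
gripper_force: 30.0
```

play_rows(
  plan=[
    [-0.05,0,0.1,0,0,0],
    [0,0,0.1,0,0,0],
    [0,0,0.1,0,0,0],
    [0,0,0.1,0,0,0],
    [0,0,0,0,0,0],
  ],
)

```text
clock: 15.98
tool_pos: [0.6383, 0.0112, 0.1788]
orientation: [180.0, 0.0, -22.1]
force: [0.4, -0.0, -0.2]
opening: 0.0319
gripper_force: 30.0
```

play_rows(
  plan=[
    [0,0,0.1,0,0,0],
    [0,0,0.1,0,0,0],
    [0,0,0.1,0,0,0],
    [0,0,0,0,0,0],
  ],
)

```text
clock: 16.32
tool_pos: [0.639, 0.011, 0.1777]
orientation: [-180.0, -0.1, -22.1]
force: [-2.8, 0.1, 9.0]
opening: 0.0318
gripper_force: 30.0
```

play_rows(
  plan=[
    [0,0.02,0,0,0,5],
    [0,0.02,0,0,0,5],
    [0,0.02,0,0,0,5],
    [0,0.02,0,0,0,5],
    [0,0,0,0,0,0],
  ],
)

```text
clock: 16.73
tool_pos: [0.6392, 0.0105, 0.1778]
orientation: [-179.9, -0.1, -42.4]
force: [-0.9, 0.1, 6.5]
opening: 0.0318
gripper_force: 30.0
```

```bash
python3 - <<'E'
from h import *
o=get_obs(); print(o['tool_pos'],o['orientation'],o['force'],o['moment'])
E
```

```text
[0.6392 0.0105 0.1778] [-179.858    -0.1451  -42.3826] [-0.9392  0.1497  6.5178] [0.066  0.2308 0.0601]
```

play_rows(
  plan=[
    [0,0.02,0.02,0,0,5],
    [0,0.02,0,0,0,5],
    [0,0.02,0,0,0,5],
    [0,0.02,0,0,0,5],
    [0,0,0,0,0,0],
  ],
)

```text
clock: 17.15
tool_pos: [0.6389, 0.0102, 0.1776]
orientation: [-179.8, -0.1, -62.4]
force: [0.6, 0.7, 4.9]
opening: 0.032
gripper_force: 30.0
```

play_rows(
  plan=[
    [0,0.02,0.02,0,0,5],
    [0,0.02,0,0,0,5],
    [0,0.02,0,0,0,5],
    [0,0.02,0,0,0,5],
    [0,0,0,0,0,0],
  ],
)

```text
clock: 17.57
tool_pos: [0.6364, 0.0096, 0.1754]
orientation: [180.0, 0.0, -82.3]
force: [0.1, -0.3, -2.2]
opening: 0.0321
gripper_force: 30.0
```

```bash
python3 - <<'E'
from h import *
o=get_obs(); print(o['tool_pos'],o['orientation'],o['force'],o['moment'])
E
```

```text
[0.6364 0.0096 0.1754] [179.98     0.0038 -82.3307] [ 0.0974 -0.2636 -2.2164] [0.0017 0.1556 0.0378]
```

play_rows(
  plan=[
    [0,0,0.1,0,0,0],
    [0,0,0.1,0,0,0],
    [0,0,0,0,0,0],
  ],
)

```text
clock: 17.82
tool_pos: [0.6368, 0.0096, 0.1743]
orientation: [-180.0, -0.0, -81.9]
force: [-2.0, 0.4, 5.7]
opening: 0.0319
gripper_force: 30.0
```

play_rows(
  plan=[
    [0,0,0.1,0,0,0],
    [0,0,0.1,0,0,0],
    [0,0,0,0,0,0],
  ],
)

```text
clock: 18.07
tool_pos: [0.6371, 0.0096, 0.1737]
orientation: [-179.9, -0.0, -81.9]
force: [-3.9, 1.5, 12.1]
opening: 0.0321
gripper_force: 30.0
```

play_rows(
  plan=[
    [0,0.02,0.02,0,0,5],
    [0,0.02,0.02,0,0,5],
    [0,0.02,0.02,0,0,5],
    [0,0.02,0.02,0,0,5],
    [0,0.02,0.02,0,0,5],
    [0,0.02,0.02,0,0,5],
    [0,0,0,0,0,0],
  ],
)

```text
clock: 18.65
tool_pos: [0.6366, 0.0096, 0.1728]
orientation: [-179.8, 0.1, -112.2]
force: [-2.5, -0.1, 11.6]
opening: 0.0317
gripper_force: 30.0
```

```bash
python3 - <<'E'
from h import *
o=get_obs(); print(o['tool_pos'],o['orientation'],o['force'],o['moment'],o['joint_pos'])
E
```

```text
[0.6366 0.0096 0.1728] [-179.8019    0.0579 -112.2239] [-2.4767 -0.0882 11.6417] [-0.0362  0.9889  0.0286] [ 18.447   19.8952 -10.2659   0.0987 -59.651  -40.7207]
```

play_rows(
  plan=[
    [0,0.02,0.02,0,0,5],
    [0,0.02,0.02,0,0,5],
    [0,0.02,0.02,0,0,5],
    [0,0.02,0.02,0,0,5],
    [0,0.02,0.02,0,0,5],
    [0,0.02,0.02,0,0,5],
  ],
)

```text
clock: 19.15
tool_pos: [0.6356, 0.0102, 0.1716]
orientation: [-179.9, 0.1, -142.2]
force: [-2.2, -1.0, 12.6]
opening: 0.0322
gripper_force: 30.0
```

```bash
python3 - <<'E'
from h import *
o=get_obs(); print(o['tool_pos'],o['orientation'],o['force'],o['moment'],o['joint_pos'])
E
```

```text
[0.6356 0.0102 0.1716] [-179.8559    0.1438 -142.156 ] [-2.2384 -0.9969 12.6281] [-0.1932  1.      0.0872] [ 18.5347  19.8685 -10.4763   0.1027 -59.4719 -70.7429]
```

play_rows(
  plan=[
    [0,0.02,0.02,0,0,5],
    [0,0.02,0.02,0,0,5],
    [0,0.02,0.02,0,0,5],
    [0,0.02,0.02,0,0,5],
  ],
)

```text
clock: 19.48
tool_pos: [0.6352, 0.0107, 0.1708]
orientation: [-179.9, 0.2, -162.2]
force: [-2.2, -0.8, 12.5]
opening: 0.0319
gripper_force: 30.0
```

```bash
python3 - <<'E'
from h import *
o=get_obs(); print(o['tool_pos'],o['orientation'],o['force'],o['moment'],o['joint_pos'])
E
```

```text
[0.6352 0.0107 0.1708] [-179.8991    0.1688 -162.1507] [-2.2    -0.8072 12.4929] [-0.4755  1.2213  0.138 ] [ 18.6027  19.8752 -10.5859   0.1199 -59.3714 -90.8144]
```

play_rows(
  plan=[
    [0,0.02,0.02,0,0,5],
    [0,0.02,0.02,0,0,5],
    [0,0.02,0,0,0,5],
  ],
)

```text
clock: 19.73
tool_pos: [0.6352, 0.0114, 0.1708]
orientation: [-180.0, 0.2, -177.1]
force: [-3.4, -0.5, 13.2]
opening: 0.0321
gripper_force: 30.0
```

```bash
python3 - <<'E'
from h import *
o=get_obs(); print(o['tool_pos'],o['orientation'],o['force'],o['moment'],o['joint_pos'])
E
```

```text
[0.6352 0.0114 0.1708] [-179.9548    0.2237 -177.1268] [-3.4098 -0.5297 13.2051] [0.0104 1.2886 0.3705] [  18.6633   19.8621  -10.6095    0.1214  -59.3255 -105.8519]
```

play_rows(
  plan=[
    [0,0.02,0.02,0,0,5],
    [0,0.02,0,0,0,5],
  ],
)

```text
clock: 19.9
tool_pos: [0.6353, 0.012, 0.1708]
orientation: [-180.0, 0.2, 172.9]
force: [-3.2, 0.5, 14.2]
opening: 0.0319
gripper_force: 30.0
```

```bash
python3 - <<'E'
from h import *
o=get_obs(); print(o['tool_pos'],o['orientation'],o['force'],o['moment'],o['joint_pos'])
E
```

```text
[0.6353 0.012  0.1708] [-179.9996    0.243   172.8988] [-3.2212  0.5072 14.1897] [0.0239 1.4098 0.57  ] [  18.7099   19.8673  -10.6105    0.1235  -59.3037 -115.8739]
```

play_rows(
  plan=[
    [0,0,0,0,0,-6],
    [0,0,-0.7,0,0,-1],
    [0,0,-1.4,0,0,0],
    [0,0,-1.4,0,0,-7.1],
    [0,0,0,0,0,-7.1],
    [0,0,0,0,0,-7.1],
    [0,0,0,0,0,-7.1],
    [0,0,0,0,0,-7.1],
    [0,0,0,0,0,-7.1],
    [0,0,0,0,0,-7.1],
    [0,0,0,0,0,-7.1],
    [0,0,0,0,0,-7.1],
    [0,0,0,0,0,-7.1],
    [0,0,0,0,0,-7.1],
    [0,0,0,0,0,-7.1],
    [0,0,0,0,0,-7.1],
    [0,0,0,0,0,-7.1],
    [0,0,0,0,0,-7.1],
    [0,0,0,0,0,-7.1],
  ],
)

```text
clock: 21.48
tool_pos: [0.6337, 0.0121, 0.2024]
orientation: [180.0, 0.0, -66.1]
force: [-0.3, 0.2, -1.7]
opening: 0.0321
gripper_force: 30.0
```

play_rows(
  plan=[
    [0,0,0,0,0,-7.1],
    [0,0,0,0,0,-7.1],
    [0,0,0,0,0,-7.1],
    [0,0,0,0,0,-7.1],
    [0,0,0,0,0,-7.1],
    [0,0,0,0,0,-7.1],
    [0,0,0,0,0,-7.1],
    [0,0,0,0,0,-7.1],
    [0,0,0,0,0,-7.1],
    [0,0,0,0,0,-7.1],
    [0,0,0,0,0,-7.1],
    [0,0,0,0,0,-7.1],
    [0,0,0,0,0,-7.1],
    [-2.97,-2.73,0,0,0,0],
    [-2.97,-2.73,0,0,0,0],
    [-2.97,-2.73,0,0,0,0],
    [-2.97,-2.73,0,0,0,0],
    [0,0,0,0,0,0],
    [0,0,0,0,0,0],
  ],
)

```text
clock: 23.07
tool_pos: [0.4778, 0.0592, 0.2034]
orientation: [-180.0, -0.1, 26.0]
force: [0.5, 0.5, -0.7]
opening: 0.0298
gripper_force: 30.0
```

```bash
python3 - <<'E'
from h import *
o=get_obs(); print(o['clock'],o['tool_pos'],o['orientation'],o['force'],o['moment'],o['joint_pos'],o['opening'])
E
```

```text
23.0667 [0.4778 0.0592 0.2034] [-179.9812   -0.0751   25.9883] [ 0.5356  0.5428 -0.6946] [-0.0734 -0.0143 -0.0071] [ 30.5243   4.0383 -26.6172  -0.0149 -59.2681  85.4717] 0.02977635681782048
```

play_rows(
  plan=[
    [-0.53,1.09,0,0,0,0],
    [0,0,0,0,0,0],
    [0,0,1,0,0,0],
    [0,0,0.8,0,0,0],
    [0,0,0.3,0,0,0],
    [0,0,0,0,0,0],
  ],
)

```text
clock: 23.57
tool_pos: [0.4795, 0.0462, 0.1808]
orientation: [180.0, 0.1, 25.8]
force: [-1.1, -0.1, 2.5]
opening: 0.0297
gripper_force: 30.0
```

play_rows(
  plan=[
    [0,0,0.1,0,0,0],
    [0,0,0.1,0,0,0],
    [0,0,0.1,0,0,0],
    [0,0,0.1,0,0,0],
    [0,0,0,0,0,0],
  ],
)

```text
clock: 23.98
tool_pos: [0.48, 0.0463, 0.1796]
orientation: [179.9, -0.0, 25.8]
force: [-8.7, -0.7, 24.9]
opening: 0.0303
gripper_force: 30.0
```

play_rows(
  plan=[
    [-0.2,0.05,-0.5,0,0,0],
    [0,0,-0.3,0,0,0],
    [0,0,0,0,0,0],
    [0,0,0,0,0,0],
  ],
)

```text
clock: 24.32
tool_pos: [0.4777, 0.0452, 0.1852]
orientation: [-180.0, 0.0, 25.8]
force: [0.2, -0.1, -1.3]
opening: 0.03
gripper_force: 30.0
```

```bash
python3 - <<'E'
from h import *
S=avg('side',5); o=get_obs(); p=o['tool_pos'];print(o['clock'],p,o['orientation'],o['opening'],o['force'])
C=np.array([.4762,.0463,.08]); a=patch(S,C,15,40,.8)
y=np.radians(o['orientation'][2])
def mk(P,col):
    q=(proj(S,P)-proj(S,C)+15)*40; cv2.circle(a,tuple(int(v) for v in q),3,col,-1); print(P,q/2)
for k in range(24):
    t=k*np.pi/12; mk2=(proj(S,[.4762+.011*np.cos(t),.0463+.011*np.sin(t),.075])-proj(S,C)+15)*40
    cv2.circle(a,tuple(int(v) for v in mk2),2,(255,0,0),-1)
for s in(-.0065,.0065): mk(p+[s*np.cos(y),s*np.sin(y),-.107],(0,255,0))
print(back(S,proj(S,p-[0,0,.107]),p[2]-.107))
cv2.imwrite('pics/A1.png',cv2.resize(a,(600,600))[:,:,::-1])
E
```

```text
24.5667 [0.4776 0.0452 0.1853] [-179.9972    0.0428   25.7975] 0.029890064649047483 [ 0.2123  0.2348 -1.0591]
[0.4718 0.0424 0.0783] [296.2215 332.4034]
[0.4835 0.0481 0.0783] [330.5069 285.997 ]
[0.4776 0.0452]
```

View pics/A1.png

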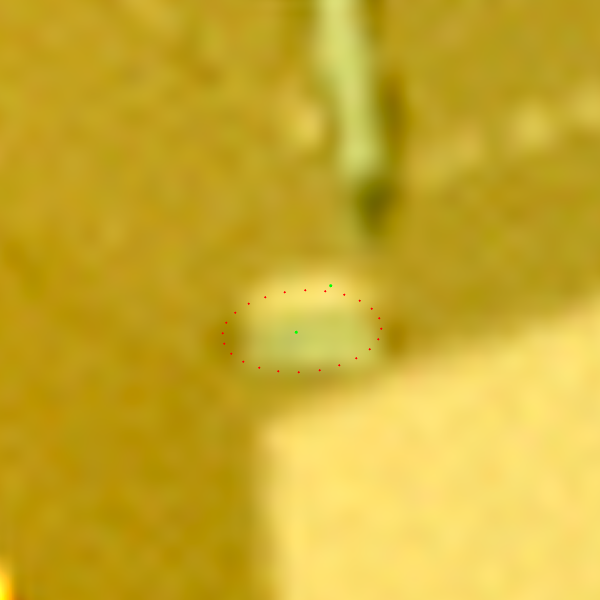

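```bash
python3 - <<'E'
from h import *
S=snapshot('side'); o=get_obs(); p=o['tool_pos']
for t in('driver',):
  print('pt',[(np.round(d['position'],4),round(d['score'],2)) for d in spot_point('side',t)[:2]],'in',[(np.round(d['position'],4),round(d['score'],2)) for d in spot_in('side',t)[:2]])
C=proj(S,[.4762,.0463,.08]); q=lambda P:(proj(S,P)-C+15)*20
print('exp tip',q(p-[0,0,.107]),'exp -.09',q(p-[0,0,.093]),'-.07',q(p-[0,0,.07]))
# tip at displayed (372,232): positions for several z
for z in(.0783,.083,.088,.093): print(z,back(S,C-15+np.array([372,232])/20,z))
snapshot('top')
print('top',[(np.round(d['position'],4),round(d['score'],2)) for d in spot_point('top','driver')[:2]])
E
```

```text
pt [(array([0.4942, 0.055 , 0.0741]), 0.88)] in [(array([0.4704, 0.0355, 0.1714]), 0.89), (array([0.547 , 0.0578, 0.0712]), 0.35)]
exp tip [313.6076 308.3944] exp -.09 [307.8301 220.9743] -.07 [298.165   74.5961]
0.0783 [0.4976 0.0547]
0.083 [0.4922 0.0486]
0.088 [0.4865 0.0421]
0.093 [0.4808 0.0357]
top []
```

The side view shows the blade tip at about (372,232), ahead and to the right of the well at (300,330). The driver has tilted about 11° in the grip, towards tool +x. I'll bring the tip over the well, lower it in, and use the well wall to push the driver straight.

play_rows(
  plan=[
    [-1,0,0,0,0,0],
    [-1,0,0,0,0,0],
    [0,0,0,0,0,0],
    [0,0,0.3,0,0,0],
    [0,0,0.2,0,0,0],
    [0,0,0,0,0,0],
  ],
)

```text
clock: 25.32
tool_pos: [0.4596, 0.0365, 0.1804]
orientation: [-180.0, 0.0, 25.8]
force: [-1.2, 0.0, -1.3]
opening: 0.0299
gripper_force: 30.0
```

play_rows(
  plan=[
    [0,0,0.1,0,0,0],
    [0,0,0.1,0,0,0],
    [0,0,0,0,0,0],
  ],
)

```text
clock: 25.57
tool_pos: [0.4599, 0.0366, 0.1786]
orientation: [180.0, 0.0, 25.8]
force: [0.4, -0.4, -0.8]
opening: 0.0297
gripper_force: 30.0
```

```bash
python3 - <<'E'
from h import *
S=avg('side',2); o=get_obs(); p=o['tool_pos']; print(p,o['force'])
print([(np.round(d['position'],4),round(d['score'],2)) for d in spot_point('side','driver')[:2]])
E
```

```text
[0.4599 0.0366 0.1787] [ 0.4681 -0.5099 -0.8259]
[(array([0.4781, 0.0463, 0.0676]), 0.77)]
```

play_rows(
  plan=[
    [0,0,0.1,0,0,0],
    [0,0,0.1,0,0,0],
    [0,0,0,0,0,0],
  ],
)

```text
clock: 25.97
tool_pos: [0.4602, 0.0366, 0.1774]
orientation: [180.0, -0.0, 25.8]
force: [-0.9, 1.0, 5.6]
opening: 0.0297
gripper_force: 30.0
```

play_rows(
  plan=[
    [0,0,0.1,0,0,0],
    [0,0,0.05,0,0,0],
    [0,0,0,0,0,0],
  ],
)

```text
clock: 26.22
tool_pos: [0.4604, 0.0366, 0.1765]
orientation: [180.0, -0.1, 25.8]
force: [-3.1, -1.0, 10.6]
opening: 0.0296
gripper_force: 30.0
```

play_rows(
  plan=[
    [0,0,-0.1,0,0,0],
    [0.3,0,0,0,0,0],
    [0.3,0,-0.02,0,0,0],
    [0.3,0,-0.02,0,0,0],
    [0,0,0,0,0,0],
  ],
)

```text
clock: 26.63
tool_pos: [0.4672, 0.0399, 0.1771]
orientation: [180.0, 0.1, 25.8]
force: [-4.2, -1.2, 10.8]
opening: 0.03
gripper_force: 30.0
```

play_rows(
  plan=[
    [0.3,0,-0.02,0,0,0],
    [0.3,0,-0.02,0,0,0],
    [0,0,0,0,0,0],
  ],
)

```text
clock: 26.88
tool_pos: [0.4726, 0.0425, 0.1775]
orientation: [180.0, 0.1, 25.8]
force: [-6.5, -0.6, 10.0]
opening: 0.0298
gripper_force: 30.0
```

```bash
python3 - <<'E'
from h import *
S=avg('side',2); o=get_obs(); p=o['tool_pos']; print(p,o['force'])
print([(np.round(d['position'],4),round(d['score'],2)) for d in spot_point('side','driver')[:2]])
E
```

```text
[0.4725 0.0425 0.1776] [-4.8776 -1.6018  9.6731]
[(array([0.4818, 0.0475, 0.0667]), 0.74)]
```

play_rows(
  plan=[
    [0.3,0,-0.03,0,0,0],
    [0.3,0,-0.03,0,0,0],
    [0.3,0,-0.02,0,0,0],
    [0,0,0,0,0,0],
  ],
)

```text
clock: 27.37
tool_pos: [0.4804, 0.0462, 0.1779]
orientation: [180.0, 0.2, 25.8]
force: [-5.3, -1.5, 6.5]
opening: 0.0295
gripper_force: 30.0
```

```bash
python3 - <<'E'
from h import *
S=avg('side',2); o=get_obs(); p=o['tool_pos']; print(p,o['force'])
print([(np.round(d['position'],4),round(d['score'],2)) for d in spot_point('side','driver')[:2]])
E
```

```text
[0.4803 0.0462 0.1779] [-3.4012 -2.2885  7.2652]
[(array([0.4833, 0.0492, 0.072 ]), 0.7)]
```

play_rows(
  plan=[
    [0.2,0,0,0,0,0],
    [-0.25,-0.1,0,0,0,0],
    [-0.25,-0.05,0,0,0,0],
    [0,0,0,0,0,0],
  ],
)

```text
clock: 27.85
tool_pos: [0.4784, 0.0472, 0.1783]
orientation: [180.0, -0.1, 25.8]
force: [0.4, -0.8, 2.8]
opening: 0.0299
gripper_force: 30.0
```

play_rows(
  plan=[
    [0,0,0,0,0,5],
    [0,0,0,0,0,5],
    [0,0,0,0,0,5],
    [0,0,0,0,0,5],
    [0,0,0,0,0,0],
  ],
)

```text
clock: 28.27
tool_pos: [0.4782, 0.0472, 0.1782]
orientation: [-180.0, -0.0, 5.6]
force: [-0.7, 0.4, 4.0]
opening: 0.0299
gripper_force: 30.0
```

play_rows(
  plan=[
    [0,0,0.03,0,0,5],
    [0,0,0,0,0,5],
    [0,0,0,0,0,5],
    [0,0,0,0,0,5],
    [0,0,0,0,0,0],
  ],
)

```text
clock: 28.68
tool_pos: [0.4784, 0.0473, 0.178]
orientation: [-180.0, -0.1, -14.3]
force: [-0.0, -0.7, 5.2]
opening: 0.0292
gripper_force: 30.0
```

play_rows(
  plan=[
    [0,0,0,0,0,5],
    [0,0,0,0,0,5],
    [0,0,0,0,0,5],
    [0,0,0,0,0,5],
    [0,0,0,0,0,0],
  ],
)

```text
clock: 29.1
tool_pos: [0.4783, 0.0472, 0.178]
orientation: [-180.0, -0.0, -34.2]
force: [0.3, 0.1, 5.5]
opening: 0.0297
gripper_force: 30.0
```

```bash
python3 - <<'E'
from h import *
S=avg('side',2); o=get_obs(); p=o['tool_pos']; print(p,o['force'],o['moment'],o['joint_pos'][5])
print([(np.round(d['position'],4),round(d['score'],2)) for d in spot_point('side','driver')[:2]])
E
```

```text
[0.4783 0.0472 0.178 ] [0.2204 0.3629 4.5501] [-0.2399  0.1872  0.0011] 26.907216927534957
[(array([0.4797, 0.0486, 0.0686]), 0.72)]
```

play_rows(
  plan=[
    [0,0,0,0,0,5],
    [0,0,0,0,0,5],
    [0,0,0,0,0,5],
    [0,0,0,0,0,5],
    [0,0,0,0,0,0],
  ],
)

```text
clock: 29.67
tool_pos: [0.4773, 0.0469, 0.177]
orientation: [179.9, 0.0, -54.2]
force: [0.1, -0.0, -1.2]
opening: 0.0298
gripper_force: 30.0
```

play_rows(
  plan=[
    [0,0,0,0,0,5],
    [0,0,0,0,0,5],
    [0,0,0,0,0,5],
    [0,0,0,0,0,5],
    [0,0,0,0,0,5],
    [0,0,0,0,0,5],
    [0,0,0,0,0,0],
  ],
)

```text
clock: 30.25
tool_pos: [0.4766, 0.0466, 0.1766]
orientation: [179.8, -0.0, -84.1]
force: [-3.4, -0.1, -0.7]
opening: 0.03
gripper_force: 30.0
```

play_rows(
  plan=[
    [0,0,0.1,0,0,0],
    [0,0,0.1,0,0,0],
    [0,0,0.1,0,0,0],
    [0,0,0,0,0,0],
  ],
)

```text
clock: 30.58
tool_pos: [0.477, 0.0463, 0.1743]
orientation: [179.9, -0.1, -83.9]
force: [-4.5, -2.1, 3.1]
opening: 0.0297
gripper_force: 30.0
```

```bash
python3 - <<'E'
from h import *
S=avg('side',2); o=get_obs(); p=o['tool_pos']; print(p,o['force'],o['moment'],o['joint_pos'][5])
print([(np.round(d['position'],4),round(d['score'],2)) for d in spot_point('side','driver')[:2]])
E
```

```text
[0.477  0.0464 0.1743] [-4.7297 -2.7978  2.8642] [-1.1469  2.2404  0.0379] -23.10690086721379
[(array([0.4768, 0.0449, 0.065 ]), 0.66)]
```

play_rows(
  plan=[
    [0,0,0.06,0,0,5],
    [0,0,0.04,0,0,5],
    [0,0,0.02,0,0,5],
    [0,0,0.02,0,0,5],
    [0,0,0.02,0,0,5],
    [0,0,0.02,0,0,5],
  ],
)

```text
clock: 31.23
tool_pos: [0.4769, 0.0463, 0.1727]
orientation: [179.9, -0.1, -114.2]
force: [-6.5, -2.4, 7.1]
opening: 0.0296
gripper_force: 30.0
```

```bash
python3 - <<'E'
from h import *
o=get_obs(); p=o['tool_pos']; print(p,o['force'],o['moment'],o['joint_pos'][5])
E
```

```text
[0.4769 0.0463 0.1727] [-6.4806 -2.3816  7.0559] [-1.0572  2.9862  0.0609] -53.37845001733452
```

play_rows(
  plan=[
    [0,0,0.02,0,0,5],
    [0,0,0.02,0,0,5],
    [0,0,0.02,0,0,5],
    [0,0,0.02,0,0,5],
  ],
)

```text
clock: 31.57
tool_pos: [0.477, 0.0464, 0.1719]
orientation: [180.0, -0.1, -134.2]
force: [-6.3, -0.6, 6.0]
opening: 0.0295
gripper_force: 30.0
```

```bash
python3 - <<'E'
from h import *
o=get_obs(); p=o['tool_pos']; print(p,o['force'],o['moment'],o['joint_pos'][5])
E
```

```text
[0.477  0.0464 0.1719] [-6.2638 -0.5835  6.0114] [-0.6466  2.7973  0.0485] -73.37892704584804
```

play_rows(
  plan=[
    [0.07,0.07,0.02,0,0,5],
    [0,0,0.02,0,0,5],
    [0,0,0.02,0,0,5],
    [0,0,0.02,0,0,5],
  ],
)

```text
clock: 31.9
tool_pos: [0.4766, 0.0465, 0.1712]
orientation: [-180.0, -0.1, -154.2]
force: [-2.9, -3.3, 5.3]
opening: 0.0302
gripper_force: 30.0
```

```bash
python3 - <<'E'
from h import *
o=get_obs(); p=o['tool_pos']; print(p,o['force'],o['moment'],o['joint_pos'][5])
E
```

```text
[0.4766 0.0465 0.1712] [-2.9137 -3.2699  5.3291] [-1.147   1.9393  0.1847] -93.43578893976235
```

play_rows(
  plan=[
    [0,0,0.02,0,0,4],
    [0,0,0.02,0,0,4],
  ],
)

```text
clock: 32.07
tool_pos: [0.4767, 0.0465, 0.1711]
orientation: [-179.9, -0.1, -162.1]
force: [-4.6, -1.3, 7.7]
opening: 0.03
gripper_force: 30.0
```

```bash
python3 - <<'E'
from h import *
o=get_obs(); p=o['tool_pos']; print(p,o['force'],o['moment'],o['joint_pos'][5])
E
```

```text
[0.4767 0.0465 0.1711] [-4.6398 -1.3306  7.688 ] [-1.1353  2.1777  0.2887] -101.3769007503935
```

play_rows(
  plan=[
    [0,0,0,0,0,4],
    [0,0,0,0,0,4],
    [0,0,0,0,0,3],
  ],
)

```text
clock: 32.32
tool_pos: [0.477, 0.0467, 0.1712]
orientation: [-180.0, 0.0, -173.1]
force: [-4.2, -1.8, 5.7]
opening: 0.0296
gripper_force: 30.0
```

```bash
python3 - <<'E'
from h import *
o=get_obs(); p=o['tool_pos']; print(p,o['orientation'],o['force'],o['moment'],o['joint_pos'][5])
S=avg('side',2)
print([(np.round(d['position'],4),round(d['score'],2)) for d in spot_point('side','driver')[:2]])
E
```

```text
[0.477  0.0467 0.1712] [-179.9572    0.0011 -173.1384] [-4.2465 -1.7667  5.7044] [-0.6607  2.0144  0.3765] -112.38042353172297
[(array([0.4768, 0.0468, 0.0626]), 0.77)]
```

play_rows(
  plan=[
    [0,0,0,0,0,-7],
    [0,0,-0.7,0,0,0],
    [0,0,-1.4,0,0,0],
    [0,0,-3.3,0,0,-7.15],
    [0,0,-3.3,0,0,-7.15],
    [0,0,-3.3,0,0,-7.15],
    [0,0,0,0,0,-7.15],
    [0,0,0,0,0,-7.15],
    [0,0,0,0,0,-7.15],
    [0,0,0,0,0,-7.15],
    [0,0,0,0,0,-7.15],
    [0,0,0,0,0,-7.15],
    [0,0,0,0,0,-7.15],
    [0,0,0,0,0,-7.15],
    [0,0,0,0,0,-7.15],
    [0,0,0,0,0,-7.15],
    [0,0,0,0,0,-7.15],
    [0,0,0,0,0,-7.15],
    [0,0,0,0,0,-7.15],
    [0,0,0,0,0,-7.15],
  ],
)

```text
clock: 34.13
tool_pos: [0.4774, 0.0472, 0.2911]
orientation: [-179.9, -0.0, -44.3]
force: [-0.6, 0.1, -0.9]
opening: 0.0299
gripper_force: 30.0
```

```bash
python3 - <<'E'
from h import *
o=get_obs(); p=o['tool_pos']; print(p,o['orientation'],o['force'],o['joint_pos'],o['opening'])
S=avg('side',2)
print([(np.round(d['position'],4),round(d['score'],2)) for d in spot_point('side','driver')[:2]])
R=Ro.from_euler('xyz',o['orientation'],degrees=True).as_matrix()
print((R.T@(np.array([.5615,-.2915,p[2]])-p))*100)
E
```

```text
[0.4774 0.0472 0.2911] [-179.9412   -0.0283  -44.2974] [-0.6453  0.0593 -0.8734] [ 29.2161   0.0661 -18.845    0.011  -71.0245  16.483 ] 0.029854005214846206
[(array([ 0.5219, -0.0293, -0.0009]), 0.66), (array([0.4768, 0.0481, 0.1826]), 0.5)]
[29.6702 18.3651 -0.0042]
```

play_rows(
  plan=[
    [2.97,1.84,0,0,0,0],
    [2.97,1.84,0,0,0,0],
    [2.97,1.84,0,0,0,0],
    [2.97,1.84,0,0,0,0],
    [2.97,1.84,0,0,0,0],
    [2.97,1.84,0,0,0,0],
    [2.97,1.84,0,0,0,0],
    [2.97,1.84,0,0,0,0],
    [2.97,1.84,0,0,0,0],
    [2.94,1.81,0,0,0,0],
    [0,0,0,0,0,0],
    [0,0,0,0,0,0],
  ],
)

```text
clock: 35.28
tool_pos: [0.5589, -0.294, 0.2896]
orientation: [179.9, 0.1, -45.1]
force: [-0.0, 1.2, -0.8]
opening: 0.0296
gripper_force: 30.0
```

```bash
python3 - <<'E'
from h import *
T=avg('top',4); o=get_obs(); p=o['tool_pos']; print(p,o['orientation'],o['force'],o['opening'])
for t in('well_a','cover_edge'): print(t,[(np.round(d['position'],4),round(d['score'],2)) for d in spot_point('top',t)[:2]])
S=avg('side',4)
for t in('driver','rack','well_a'): print(t,[(np.round(d['position'],4),round(d['score'],2)) for d in spot_point('side',t)[:2]])
C=(.562,-.292,.13); a=patch(S,C,35,8.5)
b=np.vstack([patch(T,[.4762,.0463,.073],10,14.875),patch(T,[.637,.0117,.073],10,14.875)])
cv2.imwrite('pics/ins.png',cv2.resize(np.hstack([a,cv2.resize(b,(200,595))]),(795,595))[:,:,::-1])
c=proj(S,C); q=lambda P:(proj(S,P)-c+35)*8.5*795/795
print('tip exp',q(p-[0,0,.107]),'tcp',q(p),'hole',q([.5615,-.2915,.09]))
E
```

```text
[ 0.559  -0.2913  0.2911] [-179.9815   -0.0176  -44.6879] [-0.1637 -0.7651 -1.9036] 0.029699258245537985
well_a [(array([0.6321, 0.0061, 0.076 ]), 0.67), (array([0.4721, 0.0458, 0.0758]), 0.64)]
cover_edge [(array([0.5452, 0.0151, 0.062 ]), 0.77)]
driver [(array([ 0.5579, -0.2917,  0.1823]), 0.97)]
rack [(array([ 0.5009, -0.2744, -0.0005]), 0.64)]
well_a [(array([0.4778, 0.0489, 0.0707]), 0.93), (array([0.6361, 0.0098, 0.077 ]), 0.92)]
tip exp [315.2827 125.6583] tcp [ 371.2251 -260.6818] hole [276.7348 419.9003]
```

View pics/ins.png

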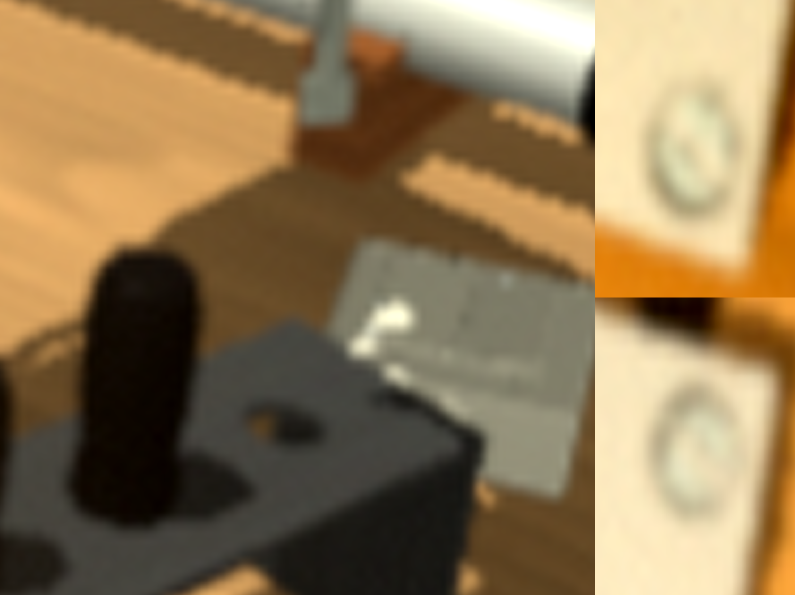

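```bash
python3 - <<'E'
from h import *
S=snapshot('side'); o=get_obs(); p=o['tool_pos']
c=proj(S,(.562,-.292,.13)); B=lambda d,z: back(S,c-35+np.array(d)/8.5,z)
h=B((284,426),.09); t=B((326,121),p[2]-.107); print('hole',h,'tip',t,'tcp',p)
R=Ro.from_euler('xyz',o['orientation'],degrees=True).as_matrix()
print((R.T@np.r_[h-t,0])*100)
E
```

```text
hole [ 0.5603 -0.2944] tip [ 0.5633 -0.292 ] tcp [ 0.559  -0.292   0.2908]
[-0.0467  0.3749 -0.    ]
```

play_rows(
  plan=[
    [-0.05,0.3,0,0,0,0],
    [0,0,2.9,0,0,0],
    [0,0,2.9,0,0,0],
    [0,0,2.8,0,0,0],
    [0,0,0,0,0,0],
    [0,0,0.5,0,0,0],
    [0,0,0.5,0,0,0],
    [0,0,0.5,0,0,0],
    [0,0,0,0,0,0],
  ],
)

```text
clock: 36.73
tool_pos: [0.5568, -0.294, 0.1901]
orientation: [-180.0, -0.0, -44.7]
force: [0.5, 0.9, -1.0]
opening: 0.0301
gripper_force: 30.0
```

play_rows(
  plan=[
    [0,0,0.7,0,0,0],
    [0,0,0.7,0,0,0],
    [0,0,0.7,0,0,0],
    [0,0,0,0,0,0],
  ],
)

```text
clock: 37.07
tool_pos: [0.5556, -0.2936, 0.1669]
orientation: [179.9, 0.1, -44.7]
force: [-0.0, 0.7, -1.2]
opening: 0.0298
gripper_force: 30.0
```

play_rows(
  plan=[
    [0,0,0.7,0,0,0],
    [0,0,0.7,0,0,0],
    [0,0,0.7,0,0,0],
    [0,0,0.6,0,0,0],
    [0,0,0,0,0,0],
  ],
)

```text
clock: 37.48
tool_pos: [0.5556, -0.2937, 0.1399]
orientation: [179.9, 0.1, -44.7]
force: [-0.7, 0.4, -1.4]
opening: 0.0299
gripper_force: 30.0
```

play_rows(
  plan=[
    [0,0,0.15,0,0,0],
    [0,0,0.1,0,0,0],
    [0,0,0,0,0,0],
  ],
)

```text
clock: 37.73
tool_pos: [0.5566, -0.294, 0.1393]
orientation: [-180.0, -0.0, -44.6]
force: [-0.3, 0.1, -1.8]
opening: 0.0297
gripper_force: 30.0
```

play_rows(
  plan=[
    [0,0,0.1,0,0,0],
    [0,0,0,0,0,0],
  ],
)

```text
clock: 37.9
tool_pos: [0.5566, -0.294, 0.1384]
orientation: [-180.0, -0.0, -44.7]
force: [-0.6, 0.3, -1.2]
opening: 0.0299
gripper_force: 30.0
```

```bash
python3 - <<'E'
from h import *
S=avg('side',2); o=get_obs(); print(o['tool_pos'],o['force'])
print([(np.round(d['position'],4),round(d['score'],2)) for d in spot_point('side','driver')[:2]])
E
```

```text
[ 0.5566 -0.294   0.1385] [ 0.4652 -0.0969 -0.8477]
[]
```

play_rows(
  plan=[
    [0,0,0.1,0,0,0],
    [0,0,0.05,0,0,0],
    [0,0,0,0,0,0],
  ],
)

```text
clock: 38.3
tool_pos: [0.5566, -0.294, 0.137]
orientation: [-180.0, -0.0, -44.6]
force: [-0.6, 0.4, 0.5]
opening: 0.0297
gripper_force: 30.0
```

play_rows(
  plan=[
    [0,0,0,0,0,0],
    [0,0,0,0,0,0],
    [0,0,0,0,0,0],
    [0,0,0,0,0,0],
    [0,0,0,0,0,0],
  ],
  grip=6,
)

```text
clock: 38.72
tool_pos: [0.5565, -0.294, 0.1368]
orientation: [-180.0, -0.0, -44.7]
force: [0.3, -0.1, 0.0]
opening: 0.0567
gripper_force: 0.0
```

play_rows(
  plan=[
    [0,0,-1,0,0,0],
    [0,0,-2,0,0,0],
    [0,0,-3,0,0,0],
    [0,0,-4,0,0,0],
    [0,0,-4,0,0,0],
    [0,0,0,0,0,0],
    [0,0,0,0,0,0],
  ],
)

```text
clock: 39.3
tool_pos: [0.5577, -0.2944, 0.2811]
orientation: [-179.8, -0.3, -44.6]
force: [-0.0, 0.2, -1.5]
opening: 0.0599
gripper_force: 0.0
```

```bash
python3 - <<'E'
from h import *
S=avg('side',3); o=get_obs(); print(o['clock'],o['tool_pos'],o['force'])
for t in('driver','rack'): print(t,[(np.round(d['position'],4),round(d['score'],2)) for d in spot_point('side',t)[:2]])
c=proj(S,(.562,-.292,.13)); n=S['frame'].astype(int)
# dark handle mask columns in side image per height above the plate
for z in(.10,.115,.13,.145,.16):
    u=proj(S,(.562,-.292,z)); r=n[int(round(u[1])),int(u[0])-14:int(u[0])+15].mean(1); i=np.where(r<45)[0]
    print(z,u,(i.min()+int(u[0])-14,i.max()+int(u[0])-14) if len(i) else r.astype(int))
E
```

```text
39.45 [ 0.5559 -0.2937  0.2762] [-0.5758  0.2523 -1.4179]
driver [(array([ 0.5549, -0.2959,  0.027 ]), 0.8), (array([ 0.5235, -0.0281, -0.0009]), 0.3)]
rack [(array([ 0.5016, -0.2727, -0.0001]), 0.73)]
0.1 [359.945  227.4364] (np.int64(345), np.int64(371))
0.115 [360.7451 222.0575] (np.int64(346), np.int64(367))
0.13 [361.5589 216.577 ] (np.int64(347), np.int64(368))
0.145 [362.3867 210.9922] (np.int64(355), np.int64(369))
0.16 [363.2287 205.3004] (np.int64(356), np.int64(370))
```

```bash
python3 -c "
from plant import *
print(close_job())"
```

```text
the job is handed in; nothing more can be done
None
```

I handed the job in at about 39 s: the cover is shut, both screws turned clockwise until the torque climbed and they stopped sinking, and the wide driver hangs upright in its original rack hole. The hand-in call gave no verdict, and I inferred that both screws are home from torque and blade depth rather than seeing it in the pictures.

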